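Test the terminals of a second-hand terminal box

TASK

Fold the terminal box's bifold cover fully open, pushing at its fold hinge, so that both panels stand up together at the hinged side. Then take the tester and touch its sprung prod tip gently onto the top of the round terminal, next the square one, then the long one, resting about half a second on each. Lay the tester back level on its wooden block and let go; leave the cover open and the jar, brush and tape where they are.

Things in the scene. Friction and masses are not known exactly. Their poses are not given: they have to be found in the camera images.
- box: Grey metal open-topped terminal box screwed to the table, 200 (x) x 166 (y) x 60 mm high, walls and floor 8 mm. Origin: centre of the underside; x, y along its sides, z up. Its two-panel aluminium cover is hinged on the +y rim and its free edge runs on guides on the end walls; the three terminals stand in a row along x, in unknown order, 35 mm to the -y side of the box's middle and 58 mm apart.
- cover (a joint): Angle of the first cover panel in rad: 0 = flat over the box, 1.5 = the end stop, upright on the hinged side (fully folded). The fold, 75 mm from the hinge line, rises as a ridge while the free edge slides towards the hinge: the second panel always mirrors the first. Starts part folded (0.4 to 0.65). Friction holds it anywhere; pushing takes under 10 N. Folded, it stands up to 148 mm above the table.
- cover_hinge (a point): Middle of the cover's hinge line, on the box's +y rim, 60 mm above the box's underside; the hinge line runs along the box's x. At angle q the fold axis lies 75 mm x cos q from here towards the box's -y and 75 mm x sin q up.
- cover_fold (a point): Centre of the steel bar that runs along the fold hinge: round, 22 mm diameter, 184 mm long along the box's x, 13 mm outside the fold axis (square to the first panel), so that it stands clear of the 5 mm thick panels. Push its side towards the box's +y, rising with it along its arc, or hold it lightly between fingers from above and lead it along.
- term_round: Fixed terminal: brass disc, 34 mm diameter, 8 mm thick, on a grey pillar of 28 mm diameter. Origin: foot of the pillar.
- term_round_top (a point): Centre of the round terminal's top face, 40 mm above the box floor, 12 mm below the box's rim.
- term_square: Fixed terminal: brass square, 32 x 32 x 8 mm, on the same kind of pillar. Origin: foot of the pillar.
- term_square_top (a point): Centre of the square terminal's top face, same height.
- term_long: Fixed terminal: brass bar, 18 mm (its x) x 52 mm (its y) x 8 mm, on the same kind of pillar. Origin: foot of the pillar.
- term_long_top (a point): Centre of the long terminal's top face, same height.
- tester: Loose grey hand tester, 0.15 kg: a level body 134 x 30 x 36 mm (x, y, z) with a prod pointing down below its front (+x) end. Origin: on the underside near the centre of mass, 80 mm from the rear end, 54 mm from the front. Prod axis 42 mm ahead of the origin: 18 mm diameter sleeve to 34 mm below the underside, then the prod, which hangs past the block. Grip across the width at the origin, 22 mm up.
- prod: The tester's sprung steel prod, 8 mm diameter with a rounded end; it slides up into the sleeve by up to 10 mm: 1 N at first touch, 3 N at 5 mm, 5 N at the 10 mm stop. Origin at its tip.
- prod_tip (a point): Lowest point of the prod, 60 mm below the tester's underside when not pressed.
- rest: Fixed wooden block, 80 (x) x 90 (y) x 85 mm high, flat top. Origin: centre of its underside. The tester's origin lies about 25 mm to the +x side of the block's centre, its axes nearly along the block's.
- jar: Glass jar with a blue lid, 80 mm diameter, 125 mm high, bystander. Origin: centre of the underside.
- brush: Wide paint brush lying flat, about 195 mm long, 75 mm wide, 19 mm high, bystander. Origin: at table height, 80 mm from the handle's end; bristles to its +x.
- tape: Roll of paper tape lying flat, 100 mm diameter, 40 mm high, bystander. Origin: centre of the underside.
There are look-alikes about, which are no part of the job. Leave any orange look-alike of the tester alone.

How it is judged (in metres and radians):
On the way, in this order (a step that is already met when the one before it is completed fails the run):
1. the bifold cover is folded fully open (value of joint cover above 1.35 rad), for 0.2 s.
2. the prod tip rests on top of the round terminal, with the cover open (contact force between prod and term_round above 0.4 N and horizontal distance between prod_tip and term_round_top below 0.027 m and z of prod_tip in the frame of term_round_top above -0.004 m and value of joint cover above 1.25 rad), for 0.25 s.
3. the prod tip rests on top of the square terminal, with the cover open (contact force between prod and term_square above 0.4 N and horizontal distance between prod_tip and term_square_top below 0.027 m and z of prod_tip in the frame of term_square_top above -0.004 m and value of joint cover above 1.25 rad), for 0.25 s.
4. the prod tip rests on top of the long terminal, with the cover open (contact force between prod and term_long above 0.4 N and horizontal distance between prod_tip and term_long_top below 0.027 m and z of prod_tip in the frame of term_long_top above -0.004 m and value of joint cover above 1.25 rad), for 0.25 s.
At the end, for the whole second after the job is handed in: The cover stands folded open (joint above 1.25 rad); the tester lies level (within 0.1 rad) and at rest on the block's top, its origin within 50 mm of the block's centre in plan; jar, brush and tape are within 40 mm of where they began (value of joint cover above 1.25 rad and horizontal distance between tester and rest below 0.05 m and z of tester in the frame of rest between 0.08 and 0.09 m and angle between tester's own z axis and vertical below 0.1 rad and contact force between tester and rest above 0.3 N and linear speed of tester below 0.02 m/s and distance of each of jar, brush, tape from where it was at the start of the episode below 0.04 m); the robot touches nothing.
It fails at once if the prod tip is pressed harder than 15 N against anything (contact force between prod and anything else above 15 N).
It fails at once if the jar is knocked about or moved 40 mm (distance of jar from where it was at the start of the episode above 0.04 m).
It fails at once if the brush is knocked about or moved 40 mm (distance of brush from where it was at the start of the episode above 0.04 m).
It fails at once if the tape is knocked about or moved 40 mm (distance of tape from where it was at the start of the episode above 0.04 m).
It also fails if it takes over 67 s, if anything falls off the work surface, if the arm or the gripper's body presses on something with over 40 N, if the wrist force passes 120 N, or if a joint passes its speed limit or range.

ROBOT

A 7-joint arm with a two-finger parallel gripper is mounted at the origin on the work surface. World frame = base frame: x ahead of the robot, y to its left, z up, the work surface at z = 0. Lengths are in mm, angles in rad, forces in N, time in s.
With the tool pointing down it reaches from about 400 to 875 mm from the base axis. Payload 4.4 kg.
Tool frame: the origin (TCP) lies at the very end of the fingers, on their centre line; the grasp point (between the pads) lies 19 mm behind it; y points along the fingers, x is the direction in which the jaws open and shut, and the axes are right-handed (so a half turn about y gives the same grasp; the last joint's range is limited). The gripper opens to 85 mm and grips with 20 to 120 N. Pads are 22 mm wide; open, the fingers measure 114 mm over their backs; the gripper's body (76 mm by 85 mm) begins 54 mm behind the grasp point. The pads swing forward as they close: fully open they stand 13 mm farther back than shut.
Start: joints at [-1.205, 0.628, 0.038, 1.517, -0.027, 0.996, -0.02], TCP at [272.008, 590.364, 231.313] pointing down, gripper open.
Joint ranges: [-3.06, 3.06], [-0.37, 2.12], [-1.25, 1.32], [0.18, 2.47], [-1.1, 4.24], [0.23, 1.98], [-2.94, 2.94]. Speed limits (rad/s): [2.57, 2.57, 3.14, 3.14, 3.14, 3.14, 3.14].

INTERFACE

Orientations are given as [roll, pitch, yaw] about the fixed x, y, z axes, in that order (R = Rz(yaw) Ry(pitch) Rx(roll)).
In Python, from cell import ctrl, get_image, nets gives the robot as it stands. The module is installed in compiled form; this text tells all that it offers.
- The arm moves only by the tool step_arm, never from a script. Its argument "moves" is text: rows parted by semicolons, each of 7 numbers parted by spaces: the shift along the tool's x, y, z normalised to -1 to 1, where 1 is 0.05 m, then the turn, a rotation vector about the tool's x, y, z normalised to -1 to 1, where 1 is 0.12 rad, then the opening, from 0 (shut) to 1 (fully open). A call has 1 to 20 rows; each row shifts and turns the commanded pose from where the row before left it, along the tool's axes as they then stand; what a row does not reach is not made up. A row lasts 1/10 s, in which the tool goes at most 50 mm and 8.59 degrees, less where a joint would pass 70% of its speed; a pose out of reach is approached as far as the arm can. A call with a number of a shift or a turn outside -1 to 1 is refused whole. A call with a gripper value outside its range is refused whole. The fingers move at their own pace and stop on an object; the grip force is fixed at half the most. Time passes only in rows, so rows that do not move let the fingers close. It gives the time, the measured TCP pose, the force and the opening at its end, in the units of the state.
- ctrl.read_state(): the state, without advancing time (a new reading comes with each control period).
- get_image(name): name is "scene" or "top" or "wrist"; returns a dict with "color" (400x640x3 uint8, blue, green, red), "vertical_fov" (degrees; the focal length in pixels is half the picture's height over the tangent of half this angle, whatever the lens; pixels are square), "cx", "cy" (the principal point, pixels), "R" (3x3) and "t" (3): a world point X has camera coordinates R X + t; the wrist camera has in their place "T_tool_cam" (4x4, takes a point from camera to tool coordinates, whose origin is the TCP and whose axes are the tool frame's). Camera axes: x right, y down, z forward; pixel columns grow to the right and rows downward; lengths in mm; the calibration is good to about 2 mm. The wrist camera is an equidistant fisheye: a pixel r from the principal point sees the ray r / f radians off the axis. A picture is of the moment at which its call begins: read the wrist's pose just before it. There is no depth.
- ctrl.finish_job(): hands the job in, once; it reports no verdict.
Trained networks look in a picture, given as the dict that the camera call returned (one of the last four; its "shot" number tells which), for a name from the list of things; names that differ only in an ending like _2 or _b are one class to them, and where a whole thing is asked for, a point or a joint stands for the part that bears it (a point fixed in the world has none). Each returns a list of dicts, best first, with "conf" (0 to 1); they miss things now and then, are a little off and sometimes report something else, mostly with a low value. They report only what shows in the picture. A call takes as long as a camera call. They do not tell look-alikes from the thing itself.
- nets.find_in(picture, target): "position" ([x, y, z] in mm, in world coordinates, good to about 4 mm: the middle of the surface that is visible of it).
- nets.cut_out(picture, target): "pixels" (400x640 bool, what is visible of it).
- nets.place_of(picture, target): "position" ([x, y, z] in mm, in world coordinates, good to about 4 mm: a listed point, or the origin of a listed thing).
The state is a dict: "clock": time; "qpos": joint angles; "qd": joint speeds; "tau": joint torques, N m; "eef_pos": TCP position; "tool_rot": TCP orientation; "force": force on the tool from outside, world axes, zero at the start; "torque": the same for the moment, N m; "width": finger opening in mm.
Only numpy, scipy, OpenCV 4.12 (cv2) and the standard library are available. Lean on these libraries where they do the work, as an engineer would, in place of code of your own. Each camera call takes 0.05 s, during which the arm holds its last target.

## Working session

There is one attempt and no reset: what is moved stays moved. The work goes in short steps, Python scripts to look and compute and a tool call to move; the robot and the scene stay as the last step left them, time stands still between calls to the robot, and variables do not carry over. Pictures are saved under pics/ and viewed, and the job is handed in when it is done.

Besides the shell and the picture viewer there is one more tool, called after "Emit:" as name(argument=value, ...) on one line, values as JSON. step_arm: Moves the arm, as the interface text tells. Scaled input: -1 to 1 covers 0.05 m each way for a shift and 0.12 rad each way for a turn. Its arguments: {"type":"object","properties":{"moves":{"type":"string"}},"required":["moves"]}

```bash
mkdir -p pics; ls; cat > h.py <<'E'
import numpy as np, cv2
from cell import ctrl,get_image,nets
from scipy.spatial.transform import Rotation as Ro
E
python3 - <<'E'
from h import *
s=ctrl.read_state(); print({k:np.round(v,3).tolist() for k,v in s.items()})
for n in ["scene","top"]:
    p=get_image(n); cv2.imwrite(f"pics/{n}0.png",p["color"])
    print(n,p["vertical_fov"],p["cx"],p["cy"],np.round(p["R"],3).tolist(),np.round(p["t"],1).tolist())
    for t in ["box","cover_hinge","cover_fold","term_round_top","term_square_top","term_long_top","tester","prod_tip","rest","jar","brush","tape"]:
        print(t,[(np.round(d["position"]).tolist(),round(d["conf"],2)) for d in nets.place_of(p,t)][:3])
E
```

```text
pics
{'clock': 0.0, 'qpos': [-1.205, 0.629, 0.038, 1.518, -0.027, 0.996, -0.02], 'qd': [-0.0, -0.0, 0.001, 0.002, -0.002, -0.0, -0.002], 'tau': [0.001, -56.341, 1.227, -19.344, 0.011, 0.011, -0.0], 'eef_pos': [271.719, 589.795, 230.39], 'tool_rot': [-1.571, 0.002, 1.139], 'force': [-0.009, -0.035, -0.152], 'torque': [0.019, 0.016, 0.015], 'width': 85.315}
scene 43.570721739987604 318.3472027030834 193.8317482878486 [[0.584, 0.812, -0.016], [0.424, -0.322, -0.847], [-0.693, 0.487, -0.532]] [-216.9, -168.4, 1789.7]
box [([588.0, 132.0, 10.0], 0.75), ([595.0, 166.0, -2.0], 0.71)]
cover_hinge [([614.0, 242.0, 62.0], 0.71)]
cover_fold [([597.0, 185.0, 110.0], 0.77)]
term_round_top [([643.0, 117.0, 48.0], 0.47)]
term_square_top [([586.0, 132.0, 47.0], 0.45)]
term_long_top [([532.0, 145.0, 46.0], 0.45)]
tester [([541.0, -160.0, 86.0], 0.86), ([249.0, -246.0, 18.0], 0.67)]
prod_tip [([521.0, -166.0, 2.0], 0.74)]
rest [([524.0, -164.0, 2.0], 0.96), ([587.0, 132.0, 7.0], 0.36)]
jar [([709.0, -136.0, -2.0], 0.74)]
brush [([621.0, -416.0, -0.0], 0.89)]
tape [([390.0, -398.0, -0.0], 0.91)]
top 49.369651772940124 313.34819831194096 194.57841258681356 [[-0.023, -0.999, -0.04], [-0.996, 0.026, -0.084], [0.085, 0.037, -0.996]] [-43.9, 509.7, 1031.8]
box [([595.0, 171.0, 1.0], 0.81)]
cover_hinge [([614.0, 245.0, 58.0], 0.74)]
cover_fold [([602.0, 184.0, 112.0], 0.92)]
term_round_top []
term_square_top []
term_long_top [([527.0, 152.0, 44.0], 0.6)]
tester [([249.0, -248.0, 16.0], 0.92), ([543.0, -154.0, 81.0], 0.9)]
prod_tip [([303.0, -193.0, 17.0], 0.41)]
rest [([517.0, -169.0, -3.0], 0.93)]
jar [([712.0, -133.0, -3.0], 0.83), ([543.0, -154.0, 80.0], 0.18)]
brush [([626.0, -410.0, -0.0], 0.9)]
tape [([390.0, -398.0, 1.0], 0.66)]
```

View pics/scene0.png

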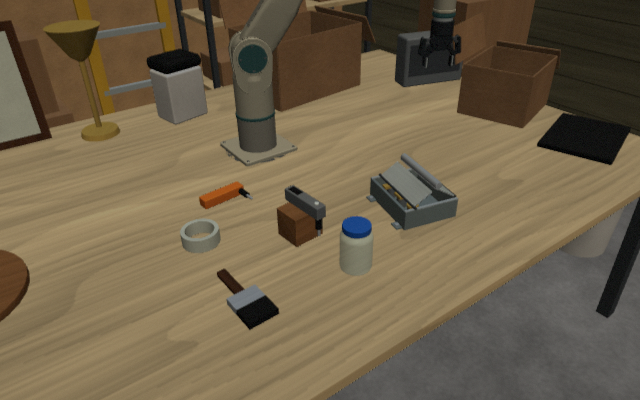

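View pics/top0.png

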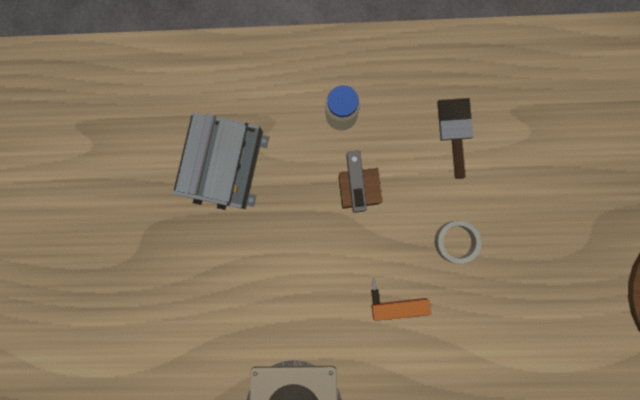

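The top view shows the box at left (about 220,160), hinge on its left side, with the cover part folded. The tester is on the block at (358,185), with the orange decoy at (400,310). The order along box +x is long, square, round, and the positions agree with the geometry for box yaw of about -0.25. I'll go above the fold bar with the jaws along box y.

```bash
cat >> h.py <<'E'
def plan(pos,yaw=None):
    s=ctrl.read_state(); p=np.array(s["eef_pos"]); R=Ro.from_euler("xyz",s["tool_rot"])
    Rt=Ro.from_euler("xyz",[-np.pi/2,0,yaw if yaw is not None else s["tool_rot"][2]])
    rv=(R.inv()*Rt).as_rotvec()/0.12
    d=np.array(pos)-p
    print("clock",s["clock"],"pos",np.round(p,1),"rot",np.round(s["tool_rot"],3),"F",np.round(s["force"],2),"w",round(s["width"],1))
    print("turn total units",np.round(rv,2),"shift units after turn",np.round(Rt.inv().apply(d)/50,2))
E
python3 - <<'E'
from h import *
plan([600,185,190],1.32)
E
```

```text
clock 1.3 pos [272.  590.3 231.3] rot [-1.571  0.     1.139] F [-0.14 -0.08  0.83] w 84.9
turn total units [-0.   -1.51 -0.  ] shift units after turn [-6.23  0.83 -8.37]
```

Emit:
step_arm(moves="0 0 0 0 -0.75 0 0.5;0 0 0 0 -0.75 0 0.5;-0.3 0 -0.4 0 0 0 0.5;-0.5 0.08 -0.7 0 0 0 0.5;-0.52 0.08 -0.7 0 0 0 0.5;-0.52 0.08 -0.7 0 0 0 0.5;-0.52 0.08 -0.7 0 0 0 0.5;-0.52 0.08 -0.7 0 0 0 0.5;-0.52 0.08 -0.7 0 0 0 0.5;-0.52 0.08 -0.7 0 0 0 0.5;-0.52 0.08 -0.7 0 0 0 0.5;-0.52 0.08 -0.7 0 0 0 0.5;-0.52 0.08 -0.7 0 0 0 0.5;-0.5 0 -0.7 0 0 0 0.5;-0.26 0 -0.3 0 0 0 0.5;0 0 0 0 0 0 0.5;0 0 0 0 0 0 0.5")

```text
clock: 3.0
eef_pos: [600.7, 184.0, 191.2]
tool_rot: [-1.57, -0.001, 1.318]
force: [-0.3, 0.6, -0.1]
width: 42.6
```

```bash
python3 - <<'E'
from h import *
plan([600,185,190],1.32)
for n in ["wrist","top"]:
    s=ctrl.read_state(); p=get_image(n); cv2.imwrite(f"pics/{n}1.png",p["color"])
    if n=="wrist": print(p["T_tool_cam"],p["cx"],p["cy"],p["vertical_fov"])
    for t in ["cover_hinge","cover_fold","term_square_top","term_long_top","tester","rest"]:
        print(t,[(np.round(d["position"]).tolist(),round(d["conf"],2)) for d in nets.place_of(p,t)][:3])
E
```

```text
clock 3.0 pos [600.7 184.  191.2] rot [-1.570e+00 -1.000e-03  1.318e+00] F [-0.33  0.57 -0.11] w 42.6
turn total units [-0.01 -0.01  0.  ] shift units after turn [0.02 0.02 0.02]
[[ 9.99999771e-01 -5.83718744e-04 -3.43804087e-04 -1.58366787e-01]
 [ 1.77263528e-04 -2.64356396e-01  9.64425043e-01 -1.44209523e+02]
 [-6.53839785e-04 -9.64424883e-01 -2.64356232e-01  6.65039882e+01]
 [ 0.00000000e+00  0.00000000e+00  0.00000000e+00  1.00000000e+00]] 319.6670672418977 193.60227544231577 65.70646984690485
cover_hinge [([612.0, 242.0, 61.0], 0.64)]
cover_fold [([603.0, 185.0, 111.0], 0.73)]
term_square_top []
term_long_top []
tester [([249.0, -242.0, 13.0], 0.87), ([543.0, -155.0, 86.0], 0.67), ([712.0, -133.0, 1.0], 0.67)]
rest [([516.0, -167.0, -1.0], 0.9), ([612.0, 242.0, 60.0], 0.38)]
cover_hinge [([618.0, 245.0, 56.0], 0.92)]
cover_fold [([602.0, 184.0, 118.0], 0.7)]
term_square_top []
term_long_top [([529.0, 150.0, 48.0], 0.55)]
tester [([248.0, -249.0, 16.0], 0.89), ([543.0, -152.0, 80.0], 0.66)]
rest [([516.0, -171.0, -3.0], 0.96)]
```

View pics/wrist1.png

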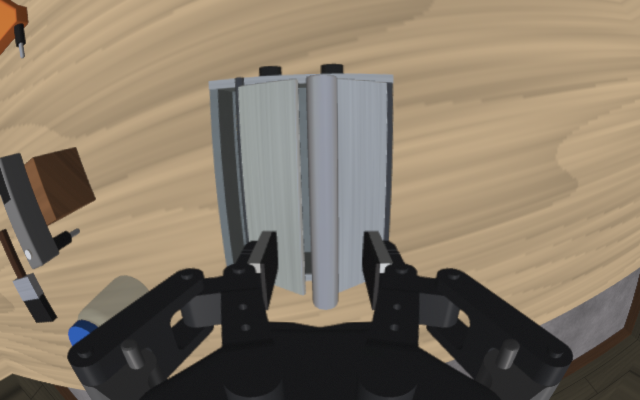

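View pics/top1.png

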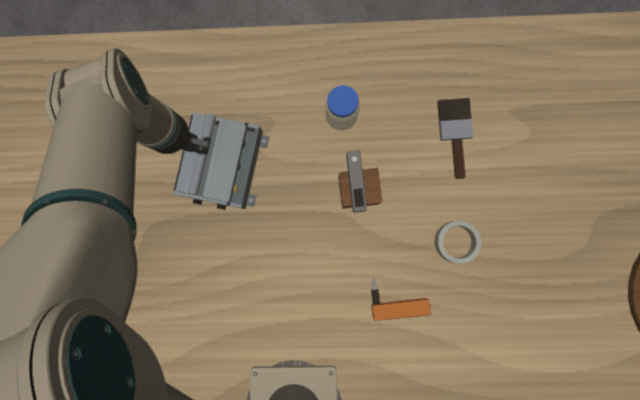

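The wrist view shows the bar (column about 323) parallel to the fingers and nearly centred between them (tips at about 265 and 372). I'll descend to straddle it.

Emit:
step_arm(moves="0 0.4 0 0 0 0 0.5;0.06 0.4 0 0 0 0 0.5;0 0.4 0 0 0 0 0.5;0 0.3 0 0 0 0 0.5;0 0.2 0 0 0 0 0.5;0 0 0 0 0 0 0.5;0 0 0 0 0 0 0.5")

```text
clock: 4.4
eef_pos: [602.2, 186.5, 106.7]
tool_rot: [-1.571, -0.0, 1.319]
force: [0.0, 0.4, -0.1]
width: 43.0
```

```bash
python3 - <<'E'
from h import *
plan([604,198,106],1.32)
p=get_image("wrist"); cv2.imwrite("pics/w2.png",p["color"])
p=get_image("scene"); cv2.imwrite("pics/s2.png",cv2.resize(p["color"][120:260,330:490],None,fx=4,fy=4))
E
```

```text
clock 4.4 pos [602.2 186.5 106.7] rot [-1.571 -0.     1.319] F [ 0.03  0.41 -0.13] w 43.0
turn total units [ 0.   -0.01  0.  ] shift units after turn [0.23 0.01 0.02]
```

View pics/w2.png

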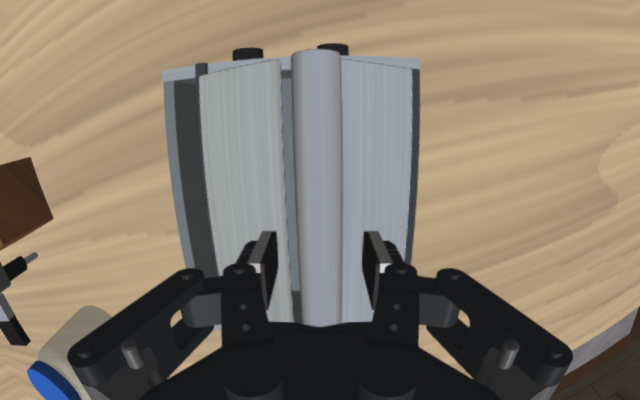

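View pics/s2.png

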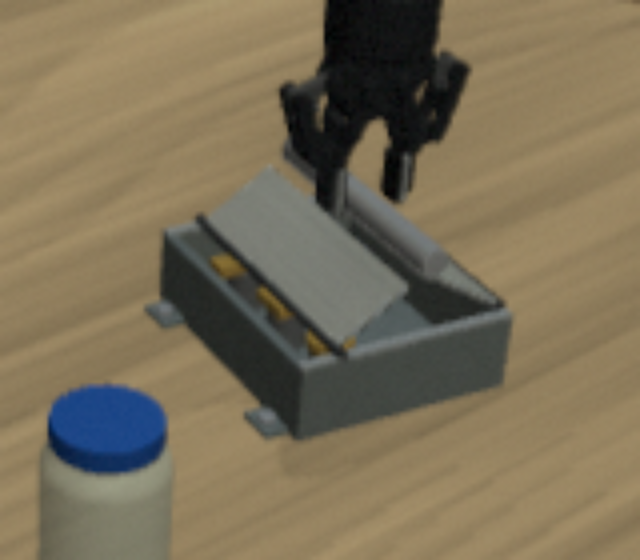

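Scene view: the bar sits between the fingers, with the cover at about 0.55 rad. Now I'll lead it along the arc.

Emit:
step_arm(moves="0.11 0 0 0 0 0 0.5;0.11 0 0 0 0 0 0.5;0.07 -0.08 0 0 0 0 0.5;0.07 -0.08 0 0 0 0 0.5;0.07 -0.07 0 0 0 0 0.5;0.07 -0.07 0 0 0 0 0.5;0.07 -0.05 0 0 0 0 0.5;0.07 -0.05 0 0 0 0 0.5;0.07 -0.04 0 0 0 0 0.5;0.07 -0.04 0 0 0 0 0.5;0.07 -0.04 0 0 0 0 0.5;0.07 -0.04 0 0 0 0 0.5;0.07 -0.03 0 0 0 0 0.5;0.08 -0.03 0 0 0 0 0.5;0 0 0 0 0 0 0.5")

```text
clock: 6.0
eef_pos: [615.2, 240.2, 137.5]
tool_rot: [-1.571, -0.002, 1.32]
force: [-0.3, -0.1, 1.1]
width: 42.9
```

```bash
python3 - <<'E'
from h import *
plan([616,250,140],1.32)
p=get_image("wrist"); cv2.imwrite("pics/w3.png",p["color"])
p=get_image("scene"); cv2.imwrite("pics/s3.png",cv2.resize(p["color"][120:260,330:490],None,fx=4,fy=4))
E
```

```text
clock 6.0 pos [615.2 240.2 137.5] rot [-1.571 -0.002  1.32 ] F [-0.25 -0.15  1.15] w 42.9
turn total units [0.   0.   0.02] shift units after turn [ 0.19 -0.05  0.03]
```

View pics/w3.png

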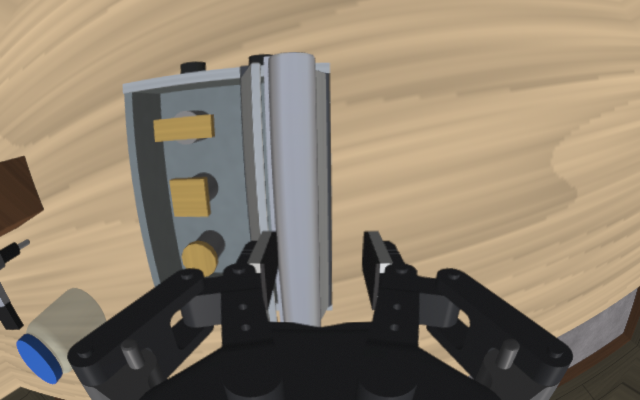

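View pics/s3.png

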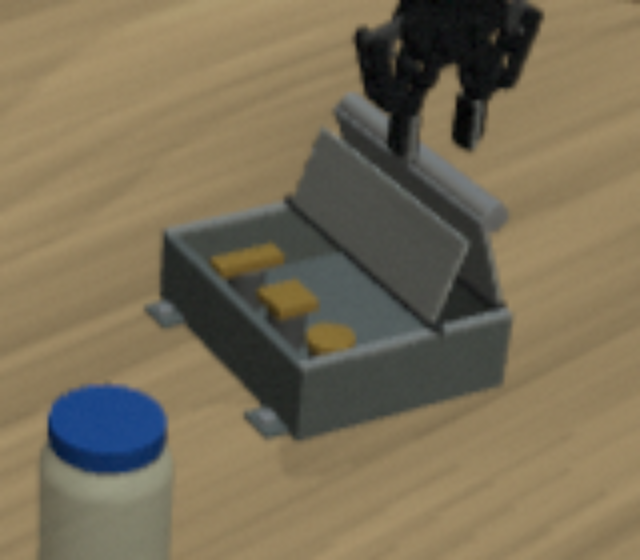

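The cover is at about 1.2 rad and following well, with all three terminals visible. I'll continue to the stop.

Emit:
step_arm(moves="0.06 -0.03 0 0 0 0 0.5;0.06 -0.02 0 0 0 0 0.5;0.06 -0.01 0 0 0 0 0.5;0.06 0 0 0 0 0 0.5;0.06 0 0 0 0 0 0.5;0.06 0 0 0 0 0 0.5;0 0 0 0 0 0 0.5;0 0 0 0 0 0 0.5")

```text
clock: 6.9
eef_pos: [619.9, 256.4, 140.5]
tool_rot: [-1.572, -0.001, 1.319]
force: [1.0, -0.3, 0.3]
width: 42.4
```

```bash
python3 - <<'E'
from h import *
plan([616,250,140],1.32)
p=get_image("wrist"); cv2.imwrite("pics/w4.png",p["color"])
p=get_image("scene"); cv2.imwrite("pics/s4.png",cv2.resize(p["color"][120:260,330:490],None,fx=4,fy=4))
for t in ["cover_hinge","cover_fold"]:
        print(t,[(np.round(d["position"]).tolist(),round(d["conf"],2)) for d in nets.place_of(p,t)][:3])
E
```

```text
clock 6.9 pos [619.9 256.4 140.5] rot [-1.572e+00 -1.000e-03  1.319e+00] F [ 1.03 -0.26  0.26] w 42.4
turn total units [ 0.01 -0.    0.01] shift units after turn [-0.14  0.01  0.04]
cover_hinge [([614.0, 243.0, 62.0], 0.68)]
cover_fold [([613.0, 243.0, 136.0], 0.83), ([542.0, -159.0, 84.0], 0.31)]
```

View pics/w4.png

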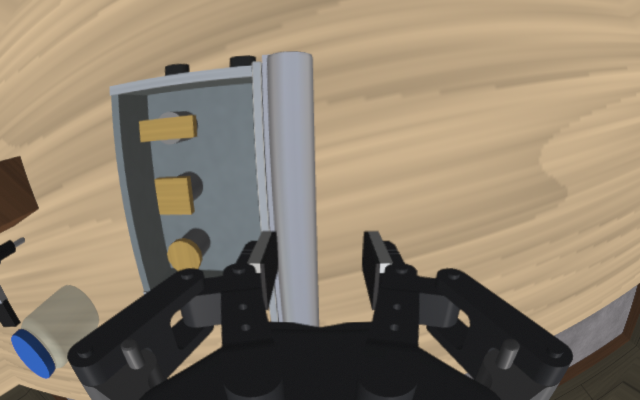

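View pics/s4.png

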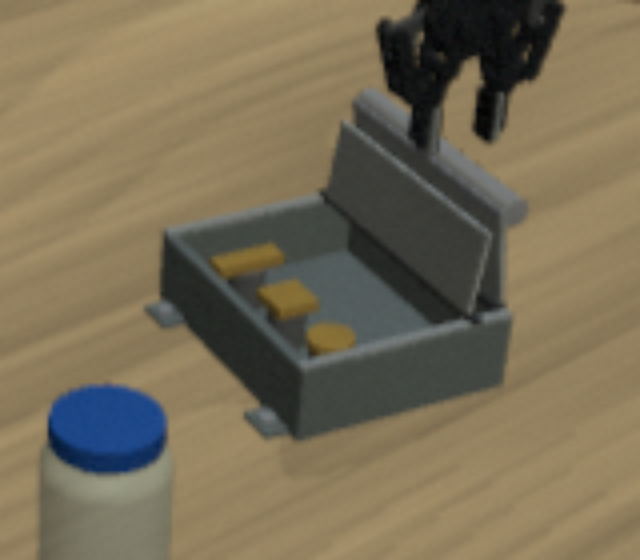

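Close to done (about 1.4). A few more mm for margin.

Emit:
step_arm(moves="0.04 0 0 0 0 0 0.5;0.04 0 0 0 0 0 0.5;0.03 0 0 0 0 0 0.5;0 0 0 0 0 0 0.5;0 0 0 0 0 0 0.5;0 0 0 0 0 0 0.5")

```text
clock: 7.7
eef_pos: [620.8, 260.6, 140.1]
tool_rot: [-1.57, 0.001, 1.319]
force: [-0.8, -1.7, -0.2]
width: 42.6
```

```bash
python3 - <<'E'
from h import *
plan([616,250,140],1.32)
p=get_image("wrist"); cv2.imwrite("pics/w5.png",p["color"])
for t in ["term_round_top","term_square_top","term_long_top"]:
        print(t,[(np.round(d["position"]).tolist(),round(d["conf"],2)) for d in nets.place_of(p,t)][:3])
p=get_image("scene"); cv2.imwrite("pics/s5.png",cv2.resize(p["color"][120:260,330:490],None,fx=4,fy=4))
for t in ["term_round_top","term_square_top","term_long_top"]:
        print(t,[(np.round(d["position"]).tolist(),round(d["conf"],2)) for d in nets.place_of(p,t)][:3])
E
```

```text
clock 7.7 pos [620.8 260.6 140.1] rot [-1.570e+00  1.000e-03  1.319e+00] F [-0.76 -1.67 -0.2 ] w 42.6
turn total units [-0.   -0.01 -0.01] shift units after turn [-0.23  0.    0.04]
term_round_top [([645.0, 120.0, 48.0], 0.65)]
term_square_top [([587.0, 132.0, 50.0], 0.61), ([617.0, 247.0, 134.0], 0.47)]
term_long_top [([533.0, 144.0, 46.0], 0.79)]
term_round_top [([643.0, 117.0, 50.0], 0.61), ([587.0, 136.0, 47.0], 0.58), ([646.0, 121.0, 10.0], 0.4)]
term_square_top [([642.0, 122.0, 7.0], 0.64), ([585.0, 139.0, 48.0], 0.56), ([526.0, -164.0, -0.0], 0.42)]
term_long_top [([533.0, 147.0, 46.0], 0.52)]
```

View pics/s5.png

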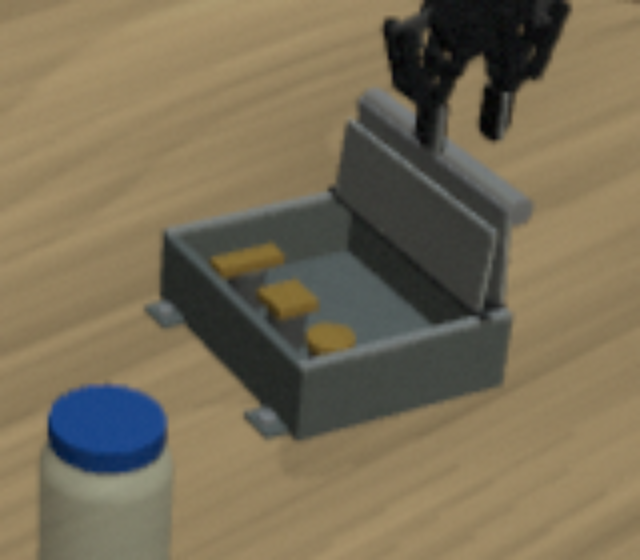

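The cover stands upright (about 1.47 or more by tool geometry), and the terminals agree with the earlier estimates. Backing off, lifting, and going to a hover over the tester.

Emit:
step_arm(moves="-0.1 -0.06 0 0 0 0 0.5;0 -0.3 0 0 0 0 0.5;0 -0.6 0 0 0 0 0.6;0 -0.7 0 0 0 0 0.8;0 -0.3 0 0 0 0 1;0 0 0 0 -0.8 0 1;0 0 0 0 -0.8 0 1;0 0 0 0 -0.8 0 1;0 0 0 0 -0.77 0 1;0 0 0 0 0 0 1")

```text
clock: 9.1
eef_pos: [620.3, 257.1, 240.0]
tool_rot: [-1.573, -0.002, 1.7]
force: [-1.2, -0.3, 0.3]
width: 85.3
```

```bash
python3 - <<'E'
from h import *
plan([530,-155,230],1.70)
p=get_image("scene"); cv2.imwrite("pics/s6.png",cv2.resize(p["color"][120:260,330:490],None,fx=4,fy=4))
E
```

```text
clock 9.1 pos [620.3 257.1 240. ] rot [-1.573 -0.002  1.7  ] F [-1.15 -0.25  0.29] w 85.3
turn total units [ 0.02 -0.    0.02] shift units after turn [-7.94  0.2   2.85]
```

View pics/s6.png

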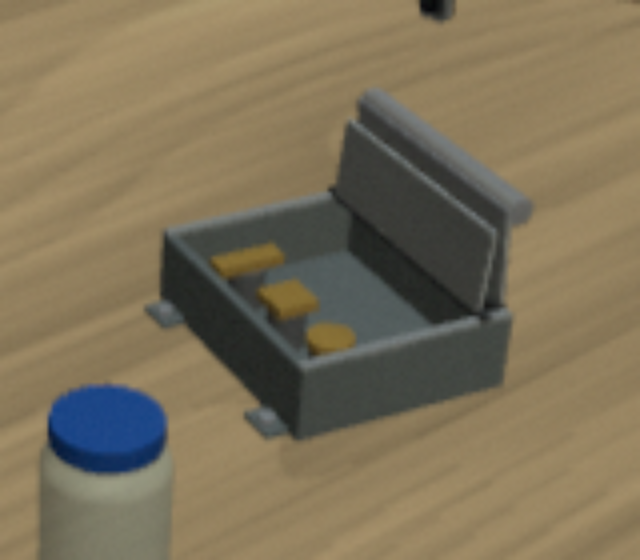

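The cover stays open. On to the tester.

Emit:
step_arm(moves="-0.4 0 0.14 0 0 0 1;-0.7 0 0.25 0 0 0 1;-0.75 0.02 0.27 0 0 0 1;-0.75 0.02 0.27 0 0 0 1;-0.75 0.02 0.27 0 0 0 1;-0.75 0.02 0.27 0 0 0 1;-0.75 0.02 0.27 0 0 0 1;-0.75 0.02 0.27 0 0 0 1;-0.75 0.02 0.27 0 0 0 1;-0.75 0.02 0.27 0 0 0 1;-0.6 0.02 0.2 0 0 0 1;-0.24 0.02 0.1 0 0 0 1;0 0 0 0 0 0 1;0 0 0 0 0 0 1;0 0 0 0 0 0 1")

```text
clock: 10.65
eef_pos: [530.1, -153.3, 228.5]
tool_rot: [-1.572, -0.001, 1.702]
force: [-0.2, 0.8, -0.5]
width: 85.6
```

```bash
python3 - <<'E'
from h import *
plan([543,-155,88],1.70)
p=get_image("wrist"); cv2.imwrite("pics/w7.png",p["color"])
for t in ["tester","prod_tip","rest"]:
        print(t,[(np.round(d["position"]).tolist(),round(d["conf"],2)) for d in nets.place_of(p,t)][:3])
p=get_image("top"); cv2.imwrite("pics/t7.png",cv2.resize(p["color"][120:240,280:440],None,fx=4,fy=4))
for t in ["tester","prod_tip","rest"]:
        print(t,[(np.round(d["position"]).tolist(),round(d["conf"],2)) for d in nets.place_of(p,t)][:3])
E
```

```text
clock 10.65 pos [ 530.1 -153.3  228.5] rot [-1.572e+00 -1.000e-03  1.702e+00] F [-0.18  0.81 -0.45] w 85.6
turn total units [0.01 0.02 0.01] shift units after turn [-0.07  2.81 -0.25]
tester [([544.0, -154.0, 88.0], 0.86)]
prod_tip [([519.0, -167.0, -3.0], 0.61)]
rest [([517.0, -169.0, -4.0], 0.78), ([390.0, -393.0, 2.0], 0.38)]
tester []
prod_tip []
rest []
```

View pics/w7.png

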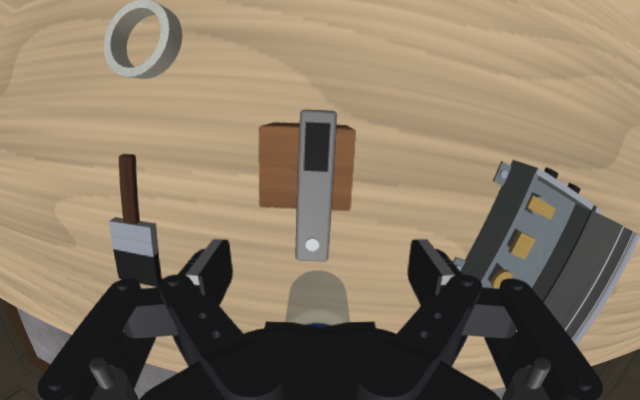

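The tester is at columns 297–337, rows 110–261, with its front toward the bottom. I'll measure its top face (z = 121) from these pixels.

```bash
cat >> h.py <<'E'
def wray(p,s,uv,z):
    f=200/np.tan(np.radians(p["vertical_fov"]/2)); v=np.array(uv,float)-[p["cx"],p["cy"]]
    r=np.hypot(*v); th=r/f
    d=np.r_[v/max(r,1e-9)*np.sin(th),np.cos(th)]
    T=np.array(p["T_tool_cam"]); R=Ro.from_euler("xyz",s["tool_rot"])
    o=R.apply(T[:3,3])+s["eef_pos"]; w=R.apply(T[:3,:3]@d)
    return o+w*(z-o[2])/w[2]
E
python3 - <<'E'
from h import *
s=ctrl.read_state(); p=get_image("wrist")
ms=[(d["conf"],d["pixels"]) for d in nets.cut_out(p,"tester")]
print([(c,m.sum()) for c,m in ms])
a,b=[wray(p,s,uv,121) for uv in [(319,111),(312.2,260.5)]]
print("rear",a,"front",b,"len",np.linalg.norm(b-a),"yaw",np.arctan2(*(b-a)[1::-1]))
print("origin",a+(b-a)*80/134)
for uv in [(301,110),(337,112),(296,260),(328,261)]: print(wray(p,s,uv,121).round(1))
for uv in [(260,125),(355,128),(259,207),(351,210)]: print("block",wray(p,s,uv,85).round(1))
m=ms[0][1].astype(np.uint8); c=p["color"].copy(); c[m>0]=(0,0,255); cv2.imwrite("pics/m7.png",c[80:320,200:440])
for n,t,z in [("r","term_round",48),("s","term_square",48),("l","term_long",48)]:
    print(t,[(np.round(d["position"]).tolist(),round(d["conf"],2)) for d in nets.place_of(p,t+"_top")][:2])
E
```

```text
[(0.93, np.int64(5329)), (0.34, np.int64(16329)), (0.29, np.int64(3724))]
rear [ 463.60076487 -164.90516501  121.        ] front [ 595.17740055 -154.24211965  121.        ] len 132.00799821662574 yaw 0.080863851035086
origin [ 542.15398021 -158.53916778  121.        ]
[ 464.6 -179.4  121. ]
[ 462.5 -150.5  121. ]
[ 596.7 -168.9  121. ]
[ 593.9 -139.9  121. ]
block [ 482.8 -218.    85. ]
block [ 474.8 -129.9   85. ]
block [ 562.7 -212.    85. ]
block [ 554.1 -121.7   85. ]
term_round [([646.0, 121.0, 54.0], 0.62)]
term_square [([586.0, 133.0, 50.0], 0.58)]
term_long [([529.0, 146.0, 48.0], 0.86), ([517.0, -170.0, -2.0], 0.74)]
```

```bash
python3 - <<'E'
from h import *
plan([543,-157.7,90.5],1.652)
E
```

```text
clock 11.3 pos [ 529.3 -155.8  228.3] rot [-1.571 -0.     1.699] F [-0.83 -0.7   0.19] w 85.2
turn total units [-0.    0.39  0.  ] shift units after turn [-0.06  2.76 -0.27]
```

Emit:
step_arm(moves="0 0 0 0 0.39 0 1;-0.06 0.4 -0.27 0 0 0 1;0 0.6 0 0 0 0 1;0 0.6 0 0 0 0 1;0 0 0 0 0 0 1;0 0 0 0 0 0 1")

```text
clock: 11.9
eef_pos: [543.0, -157.7, 148.5]
tool_rot: [-1.57, -0.0, 1.652]
force: [0.5, 0.3, 0.7]
width: 85.7
```

```bash
python3 - <<'E'
from h import *
plan([543,-157.7,90.5],1.652)
for i in range(2):
    s=ctrl.read_state(); p=get_image("wrist"); print(s["eef_pos"],s["tool_rot"][2])
cv2.imwrite("pics/w8.png",p["color"])
E
```

```text
clock 11.9 pos [ 543.  -157.7  148.5] rot [-1.57  -0.     1.652] F [0.53 0.32 0.65] w 85.7
turn total units [-0.  0.  0.] shift units after turn [ 0.    1.16 -0.  ]
[ 542.99525404 -157.71771005  148.47440789] 1.6524684676086632
[ 543.76436045 -157.91133968  149.36661093] 1.6524757777305261
```

View pics/w8.png

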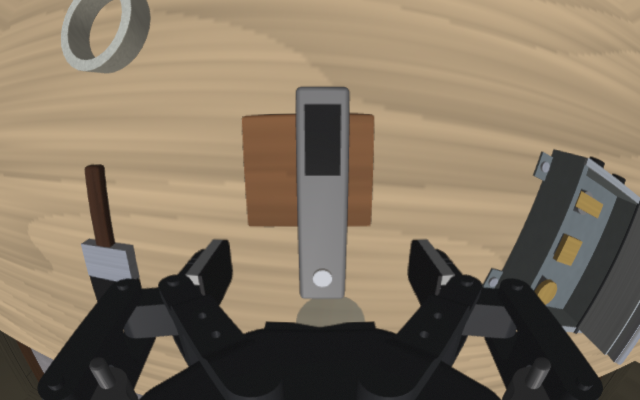

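The tester is centred between the jaws and parallel to them. Descending and closing.

Emit:
step_arm(moves="0 0.4 0 0 0 0 1;0 0.4 0 0 0 0 1;0 0.25 0 0 0 0 1;0 0.11 0 0 0 0 1;0 0 0 0 0 0 1;0 0 0 0 0 0 0;0 0 0 0 0 0 0;0 0 0 0 0 0 0;0 0 0 0 0 0 0;0 0 0 0 0 0 0;0 0 0 0 0 0 0;0 0 0 0 0 0 0;0 0 0 0 0 0 0")

```text
clock: 13.3
eef_pos: [543.5, -157.8, 90.9]
tool_rot: [-1.572, 0.0, 1.653]
force: [-0.5, 0.2, 7.0]
width: 29.1
```

```bash
python3 - <<'E'
from h import *
plan([543,-157.7,190],1.652)
s=ctrl.read_state(); p=get_image("wrist"); cv2.imwrite("pics/w9.png",p["color"])
E
```

```text
clock 13.3 pos [ 543.5 -157.8   90.9] rot [-1.572  0.     1.653] F [-0.51  0.22  7.  ] w 29.1
turn total units [ 0.01  0.   -0.  ] shift units after turn [ 0.   -1.98  0.01]
```

View pics/w9.png

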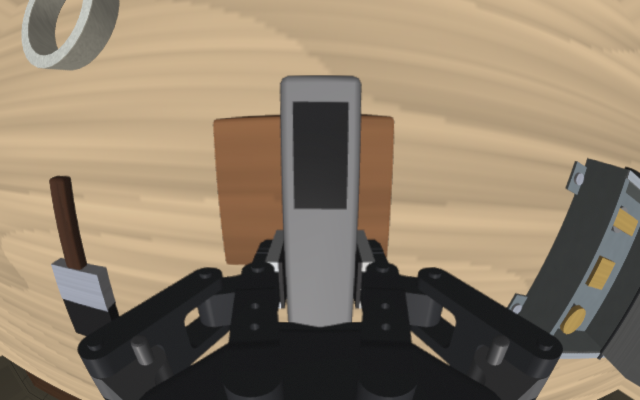

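Gripped at 29 mm. The 7 N upward force suggests slight contact with the block. Lifting, then checking.

Emit:
step_arm(moves="0 -0.1 0 0 0 0 0;0 -0.3 0 0 0 0 0;0 -0.5 0 0 0 0 0;0 -0.6 0 0 0 0 0;0 -0.5 0 0 0 0 0;0 0 0 0 0 0 0;0 0 0 0 0 0 0")

```text
clock: 14.05
eef_pos: [542.6, -157.7, 190.2]
tool_rot: [-1.571, 0.0, 1.653]
force: [-0.3, -0.4, -2.5]
width: 29.0
```

```bash
python3 - <<'E'
from h import *
plan([597,114,190],1.652)
p=get_image("wrist"); cv2.imwrite("pics/w10.png",p["color"])
p=get_image("scene"); cv2.imwrite("pics/s10.png",cv2.resize(p["color"][130:270,230:390],None,fx=4,fy=4))
for t in ["tester","prod_tip"]:
        print(t,[(np.round(d["position"]).tolist(),round(d["conf"],2)) for d in nets.place_of(p,t)][:3])
E
```

```text
clock 14.05 pos [ 542.6 -157.7  190.2] rot [-1.571  0.     1.653] F [-0.34 -0.41 -2.48] w 29.0
turn total units [-0.  0. -0.] shift units after turn [ 5.33  0.   -1.52]
tester [([540.0, -159.0, 184.0], 0.84), ([250.0, -245.0, 14.0], 0.56)]
prod_tip [([584.0, -150.0, 125.0], 0.42)]
```

View pics/s10.png

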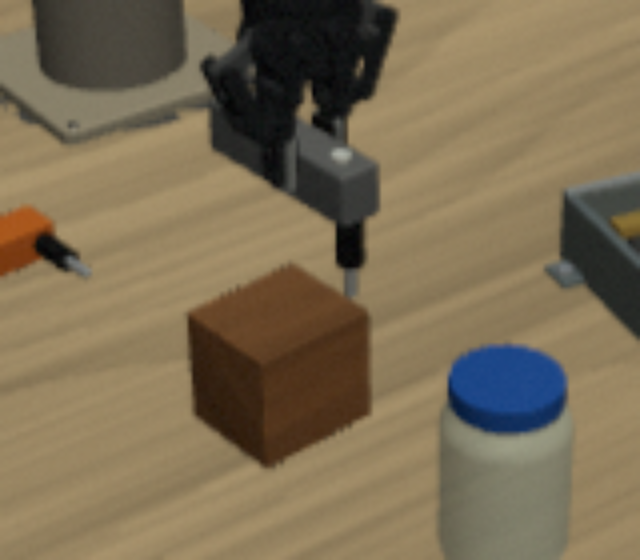

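View pics/w10.png

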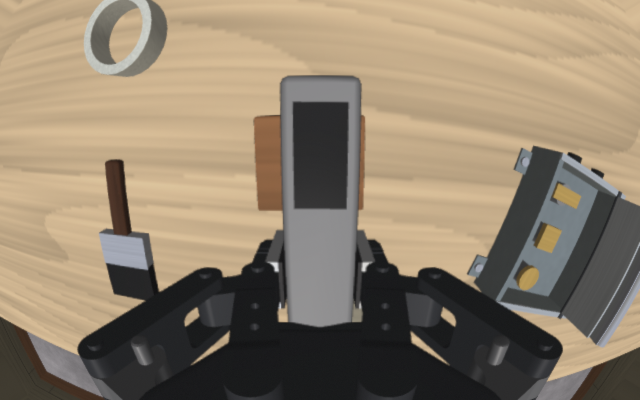

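The tester is held level and the box clear. Moving so that the prod is above the round terminal (TCP ≈ 601.5, 115.3).

Emit:
step_arm(moves="0.3 0 -0.1 0 0 0 0;0.5 0 -0.15 0 0 0 0;0.6 0 -0.18 0 0 0 0;0.6 0 -0.18 0 0 0 0;0.6 0 -0.18 0 0 0 0;0.6 0 -0.18 0 0 0 0;0.6 0.1 -0.18 0 0 0 0;0.6 0.2 -0.18 0 0 0 0;0.5 0.2 -0.15 0 0 0 0;0.3 0.2 -0.1 0 0 0 0;0.15 0.1 -0.04 0 0 0 0;0 0 0 0 0 0 0;0 0 0 0 0 0 0;0 0 0 0 0 0 0")

```text
clock: 15.65
eef_pos: [602.2, 113.5, 150.8]
tool_rot: [-1.571, 0.001, 1.65]
force: [0.9, -0.4, -0.6]
width: 29.2
```

```bash
python3 - <<'E'
from h import *
plan([601.5,115.3,133],1.652)
for n in ["scene","wrist","top"]:
  s=ctrl.read_state();p=get_image(n); c=p["color"]; cv2.imwrite(f"pics/{n}11.png",cv2.resize(c[120:260,330:490],None,fx=4,fy=4) if n=="scene" else c)
  for t in ["prod_tip","term_round_top","term_square_top","term_long_top","tester"]:
        print(n,t,[(np.round(d["position"]).tolist(),round(d["conf"],2)) for d in nets.place_of(p,t)][:2])
E
```

```text
clock 15.65 pos [602.2 113.5 150.8] rot [-1.571e+00  1.000e-03  1.650e+00] F [ 0.87 -0.4  -0.57] w 29.2
turn total units [ 0.   -0.02 -0.01] shift units after turn [0.04 0.36 0.01]
scene prod_tip [([642.0, 121.0, 84.0], 0.48)]
scene term_round_top [([642.0, 117.0, 47.0], 0.64), ([525.0, -165.0, 1.0], 0.49)]
scene term_square_top [([586.0, 133.0, 49.0], 0.42)]
scene term_long_top [([533.0, 146.0, 45.0], 0.7)]
scene tester [([600.0, 113.0, 144.0], 0.9), ([254.0, -246.0, 17.0], 0.61)]
wrist prod_tip []
wrist term_round_top [([535.0, 148.0, 7.0], 0.34)]
wrist term_square_top []
wrist term_long_top [([531.0, 146.0, 46.0], 0.75)]
wrist tester [([602.0, 116.0, 148.0], 0.61)]
top prod_tip [([305.0, -191.0, 13.0], 0.38)]
top term_round_top []
top term_square_top [([586.0, 130.0, 45.0], 0.37)]
top term_long_top [([528.0, 151.0, 48.0], 0.53)]
top tester [([602.0, 116.0, 141.0], 0.95), ([250.0, -251.0, 14.0], 0.69)]
```

View pics/scene11.png

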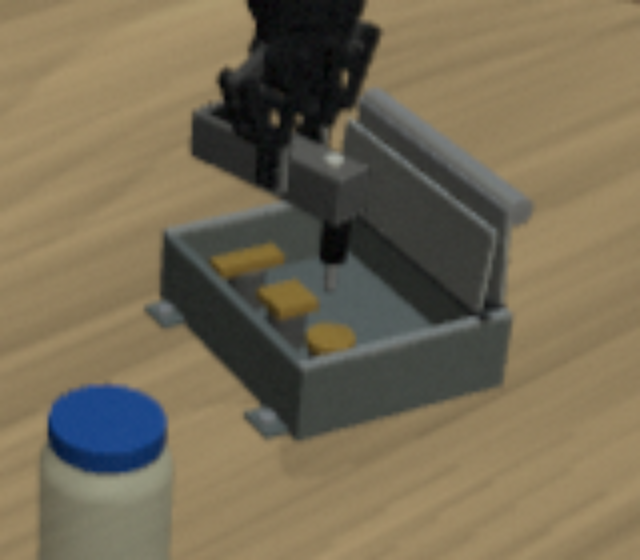

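View pics/wrist11.png

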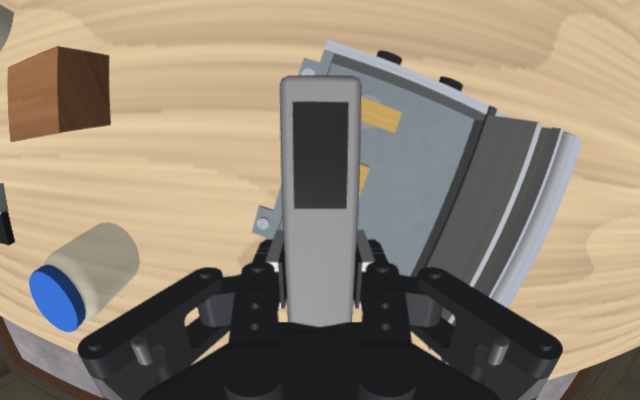

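The prod tip is directly above the round terminal (crop 330,290 over 330,335). By geometry the gap is about 37 mm; I'll lower to roughly 4 mm of spring travel.

Emit:
step_arm(moves="0.03 0.2 0 0 0 0 0;0 0.25 0 0 0 0 0;0 0.15 0 0 0 0 0;0 0.06 0 0 0 0 0;0 0.04 0 0 0 0 0;0 0.04 0 0 0 0 0;0 0.04 0 0 0 0 0;0 0.04 0 0 0 0 0;0 0 0 0 0 0 0;0 0 0 0 0 0 0;0 0 0 0 0 0 0")

```text
clock: 17.65
eef_pos: [601.8, 117.1, 109.5]
tool_rot: [-1.571, -0.0, 1.653]
force: [-2.2, -1.1, 0.8]
width: 29.2
```

```bash
python3 - <<'E'
from h import *
plan([601.5,115.3,133],1.652)
for i in range(3):
  p=get_image("scene");s=ctrl.read_state();print(np.round(s["eef_pos"],1),np.round(s["force"],1),np.round(s["torque"],2))
cv2.imwrite("pics/s12.png",cv2.resize(p["color"][140:230,360:480],None,fx=6,fy=6,interpolation=cv2.INTER_CUBIC))
E
```

```text
clock 17.65 pos [601.8 117.1 109.5] rot [-1.571 -0.     1.653] F [-2.17 -1.08  0.85] w 29.2
turn total units [0. 0. 0.] shift units after turn [-0.03 -0.47  0.01]
[601.8 117.  109.5] [-0.8 -0.7  1.7] [-0.06  0.24  0.03]
[601.8 117.  109.5] [-1.7 -0.9  1.6] [-0.09  0.22  0.04]
[601.8 117.  109.4] [0.1 0.1 1.8] [-0.09  0.22 -0.  ]
```

View pics/s12.png

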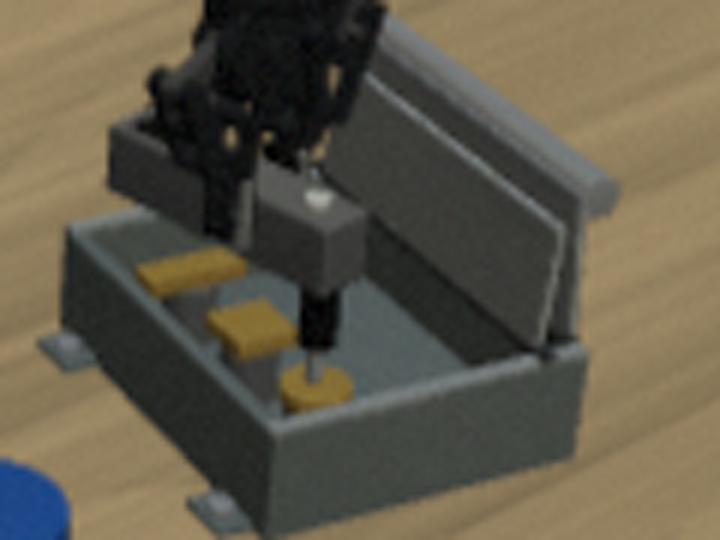

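The prod rests on the round disc. Fz went from about -1.5 to +1.7 N, so around 3 N, which matches about 4 mm of compression. Next: dwell a bit more, lift, and go to the square.

Emit:
step_arm(moves="0 0 0 0 0 0 0;0 0 0 0 0 0 0;0 -0.2 0 0 0 0 0;0 -0.3 0 0 0 0 0;0.08 0 0.25 0 0 0 0;0.12 0 0.4 0 0 0 0;0.09 0 0.32 0 0 0 0;0.04 0 0.15 0 0 0 0;0 0.15 0 0 0 0 0;0 0.15 0 0 0 0 0;0 0.08 0 0 0 0 0;0 0.04 0 0 0 0 0;0 0.04 0 0 0 0 0;0 0.04 0 0 0 0 0;0 0 0 0 0 0 0;0 0 0 0 0 0 0;0 0 0 0 0 0 0;0 0 0 0 0 0 0")

```text
clock: 19.6
eef_pos: [544.9, 128.6, 109.6]
tool_rot: [-1.572, 0.0, 1.652]
force: [0.1, -1.5, 1.4]
width: 29.0
```

```bash
python3 - <<'E'
from h import *
plan([544.4,129.1,109.5],1.652)
for i in range(3):
  p=get_image("scene");s=ctrl.read_state();print(np.round(s["eef_pos"],1),np.round(s["force"],1),np.round(s["torque"],2))
cv2.imwrite("pics/s13.png",cv2.resize(p["color"][140:230,360:480],None,fx=6,fy=6,interpolation=cv2.INTER_CUBIC))
E
```

```text
clock 19.6 pos [544.9 128.6 109.6] rot [-1.572  0.     1.652] F [ 0.06 -1.5   1.36] w 29.0
turn total units [ 0.01  0.   -0.  ] shift units after turn [0.01 0.   0.01]
[544.9 128.7 109.5] [-0.2 -1.6  1. ] [-0.42 -0.23 -0.1 ]
[544.9 128.7 109.5] [ 0.6 -1.   1. ] [-0.5  -0.22 -0.1 ]
[544.8 128.8 109.5] [-0.  -1.4  1.3] [-0.35 -0.25 -0.04]
```

View pics/s13.png

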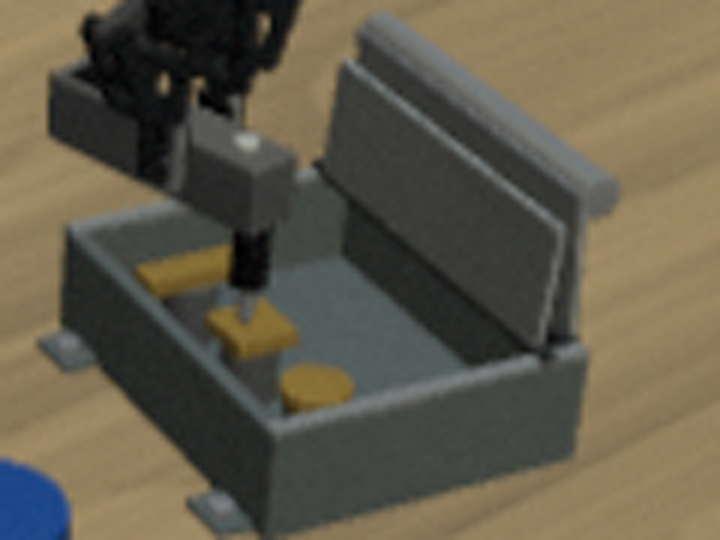

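It's on the square terminal, near centre, at about 3 N. Next the long one.

Emit:
step_arm(moves="0 0 0 0 0 0 0;0 0 0 0 0 0 0;0 -0.2 0 0 0 0 0;0 -0.3 0 0 0 0 0;0.08 0 0.25 0 0 0 0;0.12 0 0.4 0 0 0 0;0.09 0 0.3 0 0 0 0;0.05 0 0.13 0 0 0 0;0 0.15 0 0 0 0 0;0 0.15 0 0 0 0 0;0 0.08 0 0 0 0 0;0 0.04 0 0 0 0 0;0 0.04 0 0 0 0 0;0 0.04 0 0 0 0 0;0 0 0 0 0 0 0;0 0 0 0 0 0 0;0 0 0 0 0 0 0;0 0 0 0 0 0 0")

```text
clock: 21.55
eef_pos: [489.6, 141.2, 109.5]
tool_rot: [-1.571, 0.0, 1.652]
force: [0.2, -1.9, 0.9]
width: 29.0
```

```bash
python3 - <<'E'
from h import *
plan([489,142,109.5],1.652)
for i in range(3):
  p=get_image("scene");s=ctrl.read_state();print(np.round(s["eef_pos"],1),np.round(s["force"],1),np.round(s["torque"],2))
cv2.imwrite("pics/s14.png",cv2.resize(p["color"][140:230,360:480],None,fx=6,fy=6,interpolation=cv2.INTER_CUBIC))
E
```

```text
clock 21.55 pos [489.6 141.2 109.5] rot [-1.571  0.     1.652] F [ 0.22 -1.89  0.92] w 29.0
turn total units [ 0.  0. -0.] shift units after turn [ 0.02 -0.    0.01]
[489.6 141.3 109.5] [ 0.9 -0.8  1.2] [-0.41 -0.17 -0.05]
[489.6 141.3 109.5] [-0.5 -1.4  1.2] [-0.48 -0.18 -0.08]
[489.6 141.2 109.4] [ 0.  -1.2  1. ] [-0.44 -0.28 -0.06]
```

View pics/s14.png

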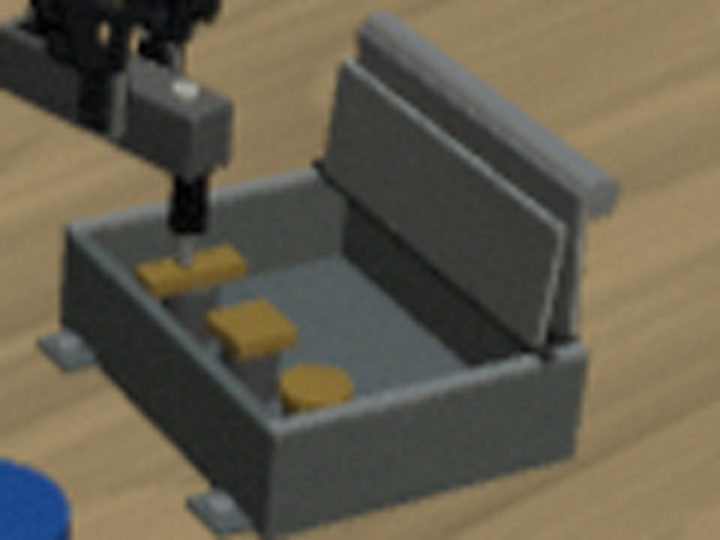

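The prod rests on the long bar, centred. Dwell, lift, and return over the block.

Emit:
step_arm(moves="0 0 0 0 0 0 0;0 0 0 0 0 0 0;0 -0.2 0 0 0 0 0;0 -0.5 0 0 0 0 0;0 -0.6 0 0 0 0 0;0 -0.3 0 0 0 0 0;-0.3 0 -0.03 0 0 0 0;-0.5 0 -0.05 0 0 0 0;-0.6 0 -0.06 0 0 0 0;-0.6 0 -0.06 0 0 0 0;-0.6 0 -0.06 0 0 0 0;-0.6 0 -0.06 0 0 0 0;-0.6 0 -0.06 0 0 0 0;-0.6 0 -0.06 0 0 0 0;-0.6 0 -0.06 0 0 0 0;-0.6 0 -0.05 0 0 0 0;-0.3 0 -0.03 0 0 0 0;-0.15 0 0 0 0 0 0;0 0 0 0 0 0 0;0 0 0 0 0 0 0")

```text
clock: 23.7
eef_pos: [542.7, -155.9, 189.0]
tool_rot: [-1.57, -0.002, 1.654]
force: [-0.9, -0.5, -1.3]
width: 29.2
```

```bash
python3 - <<'E'
from h import *
plan([543,-157.7,91.5],1.652)
p=get_image("wrist"); cv2.imwrite("pics/w15.png",p["color"])
p=get_image("scene"); cv2.imwrite("pics/s15.png",cv2.resize(p["color"][130:270,230:390],None,fx=4,fy=4))
E
```

```text
clock 23.7 pos [ 542.7 -155.9  189. ] rot [-1.57  -0.002  1.654] F [-0.89 -0.47 -1.29] w 29.2
turn total units [-0.01  0.02  0.01] shift units after turn [-0.04  1.95 -0.  ]
```

View pics/s15.png

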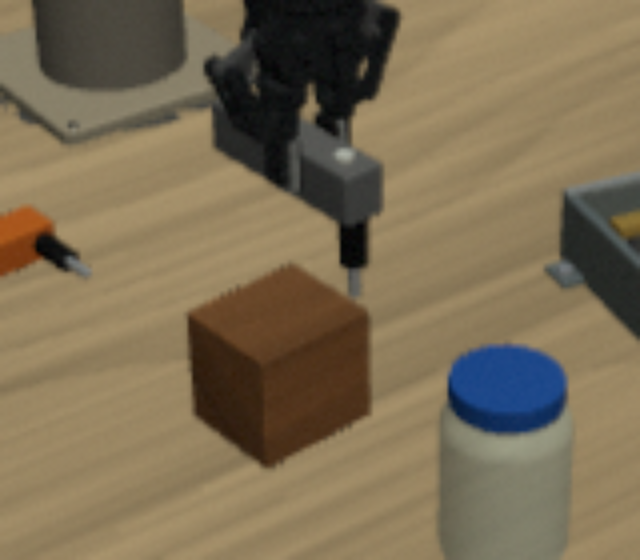

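The tester is over the block as before. Lower it slowly.

Emit:
step_arm(moves="-0.04 0.3 0 0 0 0 0;0 0.5 0 0 0 0 0;0 0.5 0 0 0 0 0;0 0.3 0 0 0 0 0;0 0.15 0 0 0 0 0;0 0.08 0 0 0 0 0;0 0.05 0 0 0 0 0;0 0.03 0 0 0 0 0;0 0.03 0 0 0 0 0;0 0 0 0 0 0 0;0 0 0 0 0 0 0")

```text
clock: 24.9
eef_pos: [543.3, -159.8, 92.6]
tool_rot: [-1.571, 0.0, 1.652]
force: [0.5, 0.7, -1.5]
width: 28.9
```

Emit:
step_arm(moves="0 0.02 0 0 0 0 0;0 0 0 0 0 0 0;0 0 0 0 0 0 0")

```text
clock: 25.2
eef_pos: [543.1, -159.7, 91.3]
tool_rot: [-1.571, -0.0, 1.653]
force: [-0.5, 0.3, -2.6]
width: 29.0
```

Emit:
step_arm(moves="0 0.02 0 0 0 0 0;0 0 0 0 0 0 0;0 0 0 0 0 0 0")

```text
clock: 25.5
eef_pos: [543.2, -159.7, 90.9]
tool_rot: [-1.571, 0.0, 1.653]
force: [-0.3, 0.8, 6.1]
width: 28.8
```

Contact (+6 N). Release and retreat upward.

Emit:
step_arm(moves="0 0 0 0 0 0 0.5;0 0 0 0 0 0 0.7;0 0 0 0 0 0 0.9;0 0 0 0 0 0 0.9;0 0 0 0 0 0 0.9;0 0 0 0 0 0 0.9;0 -0.2 0 0 0 0 0.9;0 -0.5 0 0 0 0 0.9;0 -0.7 0 0 0 0 0.9;0 -0.7 0 0 0 0 0.9;0 -0.5 0 0 0 0 0.9;0 0 0 0 0 0 0.9;0 0 0 0 0 0 0.9")

```text
clock: 26.8
eef_pos: [543.3, -159.7, 221.2]
tool_rot: [-1.572, 0.001, 1.653]
force: [-0.2, 0.3, -0.0]
width: 76.9
```

```bash
python3 - <<'E'
from h import *
plan([543,-157.7,91.5],1.652)
p=get_image("wrist"); cv2.imwrite("pics/w16.png",p["color"])
for t in ["tester","rest"]:
        print(t,[(np.round(d["position"]).tolist(),round(d["conf"],2)) for d in nets.place_of(p,t)][:2])
p=get_image("scene"); cv2.imwrite("pics/s16.png",cv2.resize(p["color"][130:330,190:490],None,fx=2.6,fy=2.6))
for t in ["tester","jar","brush","tape","cover_fold"]:
        print(t,[(np.round(d["position"]).tolist(),round(d["conf"],2)) for d in nets.place_of(p,t)][:2])
E
```

```text
clock 26.8 pos [ 543.3 -159.7  221.2] rot [-1.572e+00  1.000e-03  1.653e+00] F [-0.23  0.25 -0.  ] w 76.9
turn total units [ 0.01  0.   -0.  ] shift units after turn [0.04 2.59 0.  ]
tester [([543.0, -160.0, 87.0], 0.56)]
rest []
tester [([543.0, -162.0, 84.0], 0.83), ([250.0, -248.0, 14.0], 0.71)]
jar [([709.0, -139.0, 0.0], 0.55), ([585.0, 135.0, 11.0], 0.48)]
brush [([622.0, -416.0, 0.0], 0.82), ([544.0, -162.0, 86.0], 0.28)]
tape [([387.0, -394.0, -3.0], 0.84)]
cover_fold [([612.0, 250.0, 137.0], 0.81), ([624.0, -415.0, -0.0], 0.66)]
```

View pics/s16.png

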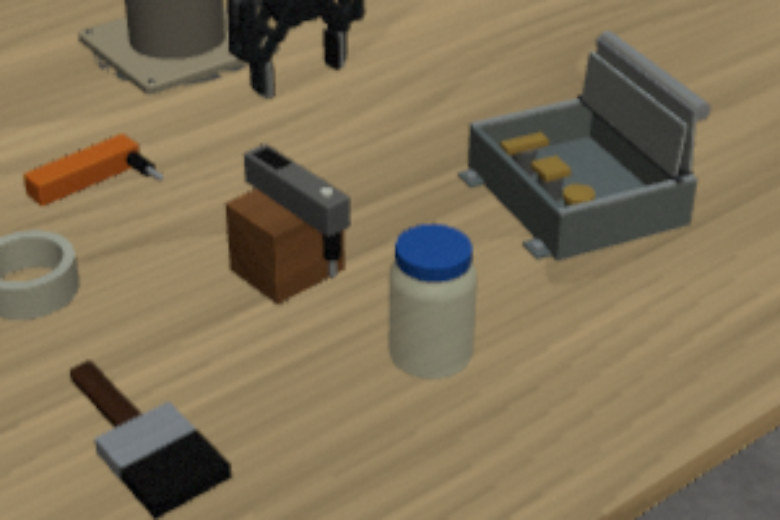

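View pics/w16.png

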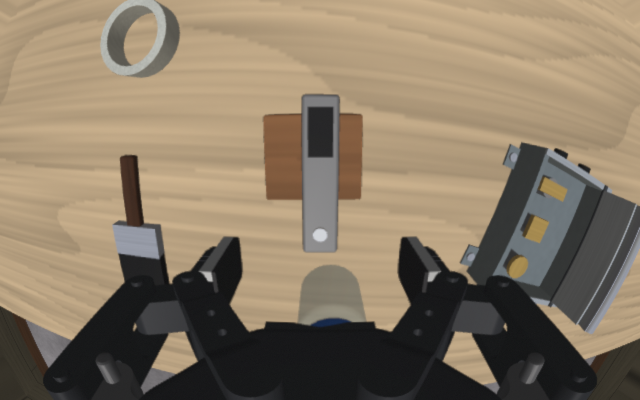

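The tester lies level on the block, the cover is open, the bystanders haven't moved, and the gripper is clear. Handing in.

```bash
python3 - <<'E'
from h import *
print(ctrl.finish_job())
E
```

```text
the job is handed in; nothing more can be done
None
```

I folded the cover open, touched the three terminals in order, laid the tester back on its block, and handed the job in at about 27 s of the 67 s allowed. The hand-in gives no verdict, so what follows rests on my own measurements and the last pictures.

- **Cover:** I straddled the fold bar and led it along its arc. By tool geometry it ended at about 1.45–1.5 rad. The final picture shows both panels upright. The network's last reading of the bar was about (612, 250, 137) mm, in line with that.
- **Terminals:** I touched round, then square, then long. Each contact was near the centre and lasted about half a second or longer. The force was about 3 N, roughly 4 mm of spring travel, though the force reading is noisy by about 1 N. I checked each contact in the scene picture.
- **Tester:** it lies level on the block, within about 3 mm of where it started. That puts its origin about 27 mm from the block's centre, against the 50 mm allowed. The gripper is open and about 100 mm above it.
- **Bystanders:** the jar, brush and tape read within about 6 mm of their first readings, which is near the networks' error.

No check failed. Gripping the tester and setting it down each gave a brief upward force of 6–7 N on the tool, from light contact with the block.

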